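# Record photograph of sample cassettes on a sloping plate

### The job

Prepare the record photograph: lean the grey colour board, patches up, squarely in the middle of its black easel, short end behind the lip, and set every sample cassette on the sloping steel plate, a narrow end facing the lower fence, so that they slide down into the low corner and rest side by side in one tight row along the lower fence. When all that is in place and let go, press the red button right down to take the picture; afterwards move all cassettes, upright and side by side on its floor, into the white tray. Leave the board leaning on its easel and do not disturb the other things on the bench.

Things in the scene. Friction and masses are not known exactly. Their poses are not given: they have to be found in the camera images.
- cass_a: cassette (may be absent): white slab 60 long (x) by 44 wide (y) by 16 high with a blue top, and on it a central upright blue grip rib 12 thick (along x), 30 long (along y), 24 high, 120 g; hard, slippery plastic. Origin at the centre of its underside, z up. Pinch the rib across its 12 mm (fingers close along x). Same shape turned half round.
- cass_b: cassette (may be absent): white slab 60 long (x) by 44 wide (y) by 16 high with a orange top, and on it a central upright orange grip rib 12 thick (along x), 30 long (along y), 24 high, 120 g; hard, slippery plastic. Origin at the centre of its underside, z up. Pinch the rib across its 12 mm (fingers close along x). Same shape turned half round.
- cass_c: cassette (may be absent): white slab 60 long (x) by 44 wide (y) by 16 high with a yellow top, and on it a central upright yellow grip rib 12 thick (along x), 30 long (along y), 24 high, 120 g; hard, slippery plastic. Origin at the centre of its underside, z up. Pinch the rib across its 12 mm (fingers close along x). Same shape turned half round.
- plate: fixed, slippery (friction 0.1) steel plate 150 (x) by 190 (y) by 8 thick; origin: centre of underside, 58 above the bench; z normal to it, top face z = 8. Down by 16 degrees towards -x, 13 towards +y. Blue fences 12 high on top: lower one, inner face x = -65; side one, inner face y = 85. Row places for cassette origins: x = -35, z = 8, y = 63, 19, -25; cassette x along plate x, either way
- corner (a point): low corner of the sloping plate: on its top face (plate x = -65, y = 85, z = 8 mm) where the two blue fences meet; a cassette let go on the plate slides towards it by itself, until it meets fences or a neighbour
- board: loose grey colour board with coloured patches on its upper face, 120 long (x) by 64 wide (y) by 12 thick, 120 g, lying flat on the bench at the start. Origin at the centre of its underside, z out of the patch face. Either end may be down.
- easel: fixed black easel: base 130 (x) by 110 (y) by 8 thick, origin under its centre, front -x. Front lip: inner face x = -46, top z = 20. Rail along y, 12 diameter, y -30 to 30, axis x = 33, z = 60. Board: short end on the base behind the lip, underside on the rail; then 40 degrees from level, rising to +x, its origin at x = 8, y = 0, z = 47, width along y
- tray: fixed white open tray, outside 100 (x) by 190 (y) by 26 high, walls and floor 5 thick. Origin at the centre of its underside. Takes three cassettes side by side along its y.
- capture (a joint): red push button, travel in m: 0 up, 0.006 fully down (about 5 N); springs back
- capture_top (a point): centre of the red button's top face (30 mm diameter), on a grey control box 50 by 50 by 40 high, in all about 62 above the bench when up; press straight down
- jar_red: bystander: white jar with red lid, 90 diameter, 100 high, origin under its centre
- jar_yellow: bystander: white jar with yellow lid, 60 diameter, 80 high, origin under its centre
- amber: bystander: amber bottle, 52 diameter, 100 high, origin under its centre
- beaker: bystander: glass beaker, 70 diameter, 85 high, origin under its centre
- spatula: bystander: steel spatula about 200 long lying on the bench
- weight: bystander: brass balance weight, 32 diameter, 36 high, origin under its centre
- punch: bystander: blue paper punch, 50 by 110 by 38 high, origin under its centre

How it is judged:
On the way, in this order (a step that is already met when the one before it is completed fails the run):
1. the board leans on its easel and every cassette lies home in the row in the low corner of the sloping plate, all let go (angle between board's own z axis and vertical between 0.52 and 0.88 rad and x of board in the frame of easel between -0.006 and 0.022 m and y of board in the frame of easel between -0.022 and 0.022 m and z of board in the frame of easel between 0.034 and 0.06 m and angle between the y axis of board and the y axis of easel, either way round below 0.2 rad and contact force between the fingers and board below 0.1 N and x of cass_a in the frame of plate between -0.04 and -0.03 m and z of cass_a in the frame of plate between 0.004 and 0.013 m and (y of cass_a in the frame of plate between 0.058 and 0.068 m or y of cass_a in the frame of plate between 0.014 and 0.024 m or y of cass_a in the frame of plate between -0.03 and -0.02 m) and angle between the x axis of each of cass_a, cass_b, cass_c and the x axis of plate, either way round below 0.1 rad and contact force between the fingers and cass_a below 0.1 N and x of cass_b in the frame of plate between -0.04 and -0.03 m and z of cass_b in the frame of plate between 0.004 and 0.013 m and (y of cass_b in the frame of plate between 0.058 and 0.068 m or y of cass_b in the frame of plate between 0.014 and 0.024 m or y of cass_b in the frame of plate between -0.03 and -0.02 m) and contact force between the fingers and cass_b below 0.1 N and x of cass_c in the frame of plate between -0.04 and -0.03 m and z of cass_c in the frame of plate between 0.004 and 0.013 m and (y of cass_c in the frame of plate between 0.058 and 0.068 m or y of cass_c in the frame of plate between 0.014 and 0.024 m or y of cass_c in the frame of plate between -0.03 and -0.02 m) and contact force between the fingers and cass_c below 0.1 N and y of any of cass_a, cass_b, cass_c in the frame of plate above 0.058 m), for 0.3 s.
2. the red button is pressed down while board and cassettes are still so (all of step 1 and value of joint capture above 0.004 m), for 0.05 s.
At the end, for the whole second after the job is handed in: Every cassette stands upright (0.15 rad) on the tray floor (origin at most 11 mm over the underside), at rest, let go; the board still leans on the easel, 30 to 50 degrees from level, within 14 mm front to back, 22 mm sideways and 0.2 rad. Row when photographed: within 5 mm, 0.1 rad (angle between board's own z axis and vertical between 0.52 and 0.88 rad and x of board in the frame of easel between -0.006 and 0.022 m and y of board in the frame of easel between -0.022 and 0.022 m and z of board in the frame of easel between 0.034 and 0.06 m and angle between the y axis of board and the y axis of easel, either way round below 0.2 rad and contact force between the fingers and board below 0.1 N and x of cass_a in the frame of tray between -0.047 and 0.047 m and y of cass_a in the frame of tray between -0.092 and 0.092 m and z of cass_a in the frame of tray between 0.002 and 0.011 m and angle between each of cass_a, cass_b, cass_c's own z axis and vertical below 0.15 rad and linear speed of each of cass_a, cass_b, cass_c below 0.02 m/s and contact force between the fingers and cass_a below 0.1 N and x of cass_b in the frame of tray between -0.047 and 0.047 m and y of cass_b in the frame of tray between -0.092 and 0.092 m and z of cass_b in the frame of tray between 0.002 and 0.011 m and contact force between the fingers and cass_b below 0.1 N and x of cass_c in the frame of tray between -0.047 and 0.047 m and y of cass_c in the frame of tray between -0.092 and 0.092 m and z of cass_c in the frame of tray between 0.002 and 0.011 m and contact force between the fingers and cass_c below 0.1 N and value of joint capture below 0.002 m); the robot touches nothing.
It fails at once if a bystander is shifted by more than 3 cm or knocked over (distance of any of jar_red, jar_yellow, amber, beaker, spatula, weight, punch from where it was at the start of the episode above 0.03 m or angle between any of jar_red, jar_yellow, amber, beaker, spatula, weight, punch's own z axis and vertical above 0.5 rad).
Of cass_a, cass_b, cass_c only 2 to 3 are there at a start; the rules pass over those that are not, and their reading is None.
At some moment in a run one of cass_a, cass_b, cass_c may be knocked a few centimetres aside while the robot is not near it.
Once in a run the grip may slacken for a moment while it holds something.
It also fails if it takes over 210 s, if anything falls off the work surface, if the arm or the gripper's body presses on something with over 40 N, if the wrist force passes 120 N, or if a joint passes its speed limit or range.

### The arm

A 7-joint arm with a two-finger parallel gripper is mounted at the origin on the work surface. World frame = base frame: x ahead of the robot, y to its left, z up, the work surface at z = 0. Lengths are in m, angles in rad, forces in N, time in s.
With the tool pointing down it reaches from about 0.425 to 0.875 m from the base axis. Payload 4.7 kg.
Tool frame: the origin (TCP) lies at the very end of the fingers, on their centre line; the grasp point (between the pads) lies 19 mm behind it; y points along the fingers, x is the direction in which the jaws open and shut, and the axes are right-handed (so a half turn about y gives the same grasp; the last joint's range is limited). The gripper opens to 87 mm and grips with 3 to 60 N. Pads are 19 mm wide; open, the fingers measure 117 mm over their backs; the gripper's body (75 mm by 190 mm) begins 51 mm behind the grasp point.
Start: joints at [1.215, 0.321, -0.07, 1.45, 0.023, 1.371, -0.057], TCP at [0.235, -0.606, 0.223] pointing down, gripper open.
Joint ranges: [-2.86, 2.86], [-0.3, 2.09], [-1.38, 1.24], [0.06, 2.45], [-1.56, 4.7], [0.09, 2.05], [-2.69, 2.69]. Speed limits (rad/s): [2.57, 2.57, 3.14, 3.14, 3.14, 3.14, 3.14].

### API

Orientations are given as a unit quaternion [w, x, y, z].
In Python, from cell import bot gives the robot as it stands. Calls block until the motion is done:
- bot.reach(position, orientation): joint-space move of the TCP to a pose.
- bot.move_linear(position, frame=None, max_speed=0.15): straight line of the TCP; frame=None keeps the orientation; max_speed is the mean speed in m/s.
- bot.movej(angles): joint-space move.
- bot.move_gripper(opening): opening from 0.0 (shut) to 1.0 (fully open); the grip force is fixed at half the most; returns when the fingers have stopped.
- bot.wait(seconds).
- bot.inverse_kinematics(position, orientation): joint angles nearest the present ones, or None.
- bot.get_state(): the state.
- bot.get_image(name): name is "side" or "top"; returns a dict with "color" (400x640x3 uint8, blue, green, red), "range_z" (400x640 float32, m along the optical axis (not along the pixel's ray), 0 where there is no reading), "fx", "fy", "cx", "cy" (pixels), "dist_coeffs" ([k1, k2, p1, p2, k3] as OpenCV has them; the pictures are not rectified), "pose" (4x4, takes a point from camera to world coordinates). Camera axes: x right, y down, z forward; pixel columns grow to the right and rows downward; lengths in m; the calibration is good to about 2 mm. A picture is of the moment at which its call begins.
A pose or a line that the arm cannot do raises bot.Unreachable and nothing moves.
- bot.finish_job(): hands the job in, once; it reports no verdict.
The state is a dict: "t": time; "joints": joint angles; "qvel": joint speeds; "effort": joint torques, N m; "position": TCP position; "eef_rot": TCP orientation; "ft_force": force on the tool from outside, world axes, zero at the start; "ft_torque": the same for the moment, N m; "opening": opening from 0.0 (shut) to 1.0 (fully open).
Only numpy, scipy, OpenCV 4.12 (cv2) and the standard library are available. Lean on these libraries where they do the work, as an engineer would, in place of code of your own. Each camera call takes 0.05 s, during which the arm holds its last target.

## Working session

There is one attempt and no reset: what is moved stays moved. The work goes in short steps, each a Python script; the robot and the scene stay as the last script left them, time stands still between calls to the robot, and variables do not carry over. Pictures are saved under pics/ and viewed, and the job is handed in when it is done.

```bash
ls; mkdir -p pics; python3 - <<'E'
from cell import bot
import cv2,numpy as np
for n in("side","top"):
    d=bot.get_image(n); cv2.imwrite(f"pics/{n}0.png",d["color"])
    print(n,d["fx"],d["fy"],d["cx"],d["cy"],d["dist_coeffs"]);print(np.round(d["pose"],3)); print((d["range_z"]>0).mean())
s=bot.get_state();print(s)
E
```

```text
pics
side 433.7420072598258 433.7420072598258 309.467518583797 194.06323107476916 [-0.03618939  0.          0.          0.          0.        ]
[[-0.783 -0.336  0.524  0.017]
 [-0.622  0.417 -0.662  0.667]
 [ 0.004 -0.844 -0.536  0.654]
 [ 0.     0.     0.     1.   ]]
0.99598046875
top 495.6529412945995 495.6529412945995 314.6768159331747 205.0436921422733 [-0.04590326  0.          0.          0.          0.        ]
[[ 0.027 -0.99   0.141  0.396]
 [-1.    -0.025  0.018 -0.048]
 [-0.014 -0.141 -0.99   1.17 ]
 [ 0.     0.     0.     1.   ]]
0.9960703125
{'t': 0.1, 'joints': array([ 1.21510419,  0.32178872, -0.07010715,  1.45152852,  0.02260698,
        1.37080348, -0.05686859]), 'qvel': array([ 0.00099959, -0.00139429, -0.00099849, -0.00308842, -0.00024247,
        0.00053039, -0.00097504]), 'effort': array([-1.82770223e-04, -4.92570913e+01, -4.05706996e-01, -3.13397777e+01,
       -6.40874309e-02,  3.95373150e-02,  9.62966078e-05]), 'position': array([ 0.23471357, -0.60562045,  0.22155748]), 'eef_rot': array([ 0.5837365 , -0.58309532,  0.40005692, -0.39900628]), 'ft_force': array([ 0.0132227 ,  0.8283645 , -0.03476218]), 'ft_torque': array([0.00036523, 0.01349125, 0.00538437]), 'opening': 1.00061289482698}
```

View pics/top0.png

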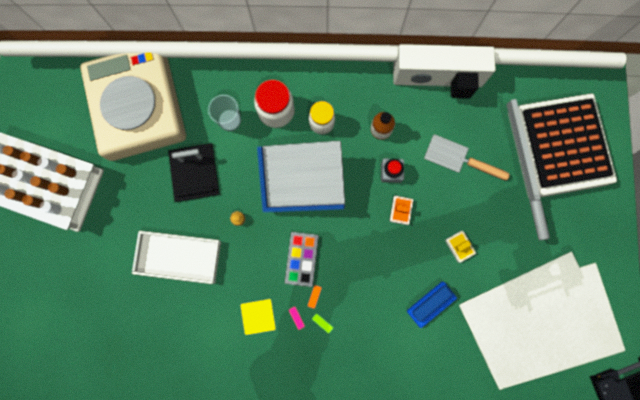

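View pics/side0.png

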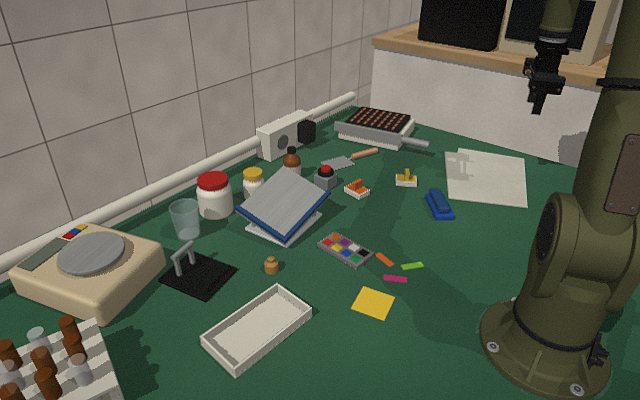

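The top view shows two cassettes, orange at about (402,210) and yellow at (461,247). The board is at (302,260), the plate at (302,175), the easel at (193,172), the tray at (177,257) and the button at (394,168). There is no blue cassette in sight. Next I measure.

```bash
cat > h.py <<'E'
from cell import bot
import cv2,numpy as np
from scipy.spatial.transform import Rotation as R
def cloud(d):
    h,w=d["range_z"].shape
    u,v=np.meshgrid(np.arange(w),np.arange(h))
    p=np.stack([u,v],-1).reshape(-1,1,2).astype(np.float64)
    K=np.array([[d["fx"],0,d["cx"]],[0,d["fy"],d["cy"]],[0,0,1]])
    n=cv2.undistortPoints(p,K,np.array(d["dist_coeffs"])).reshape(h,w,2)
    r=np.concatenate([n,np.ones((h,w,1))],-1)
    T=np.array(d["pose"])
    rays=r@T[:3,:3].T
    P=rays*d["range_z"][...,None].astype(float)+T[:3,3]
    P[d["range_z"]<=0]=np.nan
    return P,rays,T[:3,3]
def ray_plane(rays,o,v,u,z):
    r=rays[int(round(v)),int(round(u))]; return o+r*(z-o[2])/r[2]
def view(n):
    d=bot.get_image(n); P,r,o=cloud(d); return d["color"],P,r,o,cv2.cvtColor(d["color"],cv2.COLOR_BGR2HSV)
def rot(yaw, tilt=None):
    """tool down; jaws along horizontal direction yaw"""
    x=np.array([np.cos(yaw),np.sin(yaw),0]); y=np.array([0,0,-1.]); z=np.cross(x,y)
    return R.from_matrix(np.stack([x,y,z],1))
def q(r):
    a=r.as_quat(); return np.array([a[3],a[0],a[1],a[2]])
def mat(qq): return R.from_quat([qq[1],qq[2],qq[3],qq[0]])
E
python3 - <<'E'
from h import *
print(mat(bot.get_state()["eef_rot"]).as_matrix().round(2))
for n in("top","side"):
    c,P,r,o,H=view(n)
    np.savez(f"/tmp/{n}.npz",c=c,P=P,r=r,o=o,H=H)
    cv2.imwrite(f"pics/{n}_z.png",np.uint8(np.clip(np.nan_to_num(P[...,2])*1500,0,255)))
    # bench heights
    g=(H[...,0]>65)&(H[...,0]<90)&(H[...,1]>100)
    print(n,"green z",np.nanpercentile(P[g][:,2],[5,25,50,75,95]).round(4))
c=np.load("/tmp/top.npz")["c"]
cv2.imwrite("pics/top_cropL.png",cv2.resize(c[125:300,120:360],None,fx=3.2,fy=3.2,interpolation=cv2.INTER_CUBIC))
cv2.imwrite("pics/top_cropR.png",cv2.resize(c[90:290,340:540],None,fx=3,fy=3,interpolation=cv2.INTER_CUBIC))
E
```

```text
[[ 0.36 -0.    0.93]
 [-0.93  0.    0.36]
 [-0.   -1.   -0.  ]]
top green z [-0.0038 -0.0016 -0.0001  0.0015  0.0037]
side green z [-0.0021 -0.0008  0.0001  0.0009  0.0023]
```

View pics/top_cropL.png

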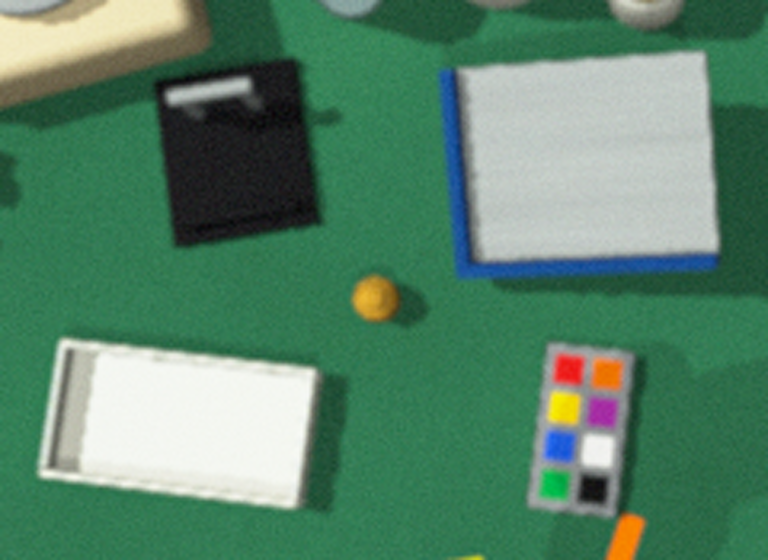

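View pics/top_cropR.png

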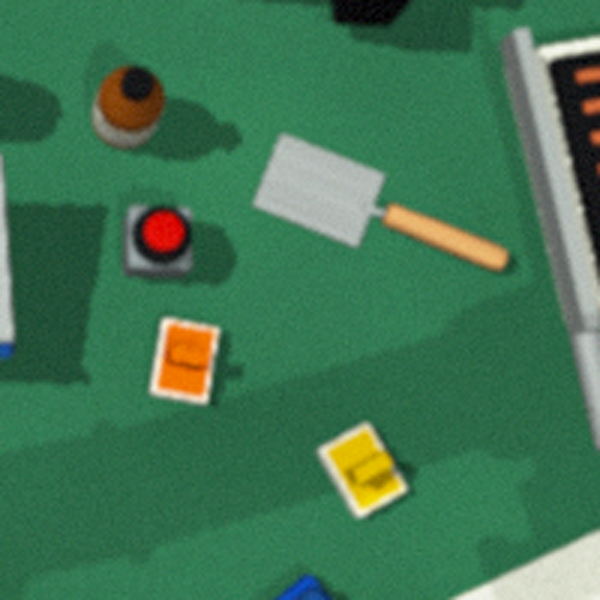

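The crops confirm two cassettes, each with its rib across its middle. The easel lip faces the robot (-x), and the plate's fences are at bottom (-x) and left (+y). Now the numbers.

```bash
cat > m1.py <<'E'
from h import *
V={n:dict(np.load(f"/tmp/{n}.npz")) for n in("top","side")}
def comp(m,near=None,amin=15):
    m=m.astype(np.uint8)
    n,l,s,c=cv2.connectedComponentsWithStats(m)
    return [(l==i,s[i],c[i]) for i in range(1,n) if s[i,4]>=amin]
def rectxy(pts):
    (cx,cy),(w,h),a=cv2.minAreaRect((pts[:,:2]*1000).astype(np.float32)); return np.round([cx,cy,w,h,a],1)
# cassettes
for n in V:
    H=V[n]["H"];P=V[n]["P"]
    reach=(np.hypot(P[...,0],P[...,1])<0.95)&(P[...,2]<0.15)&(np.abs(P[...,0]-.5)<.4)
    for name,lo,hi in(("orange",7,16),("yellow",22,32),("blue",105,125),("red",-1,5)):
        m=(H[...,0]>=lo)&(H[...,0]<=hi)&(H[...,1]>150)&(H[...,2]>70)&reach
        for mm,s,c in comp(m):
            p=P[mm]; print(n,name,"px",c.round(),"A",s[4],"med",np.nanmedian(p,0).round(4),"z",np.nanpercentile(p[:,2],[5,50,95]).round(3),"rect",rectxy(p[~np.isnan(p[:,0])]))
E
python3 m1.py
```

```text
top orange px [382. 125.] A 239 med [ 0.7404 -0.1749  0.0708] z [0.061 0.071 0.081] rect [ 746.3 -179.7   47.5   39.6   64.3]
top orange px [535. 115.] A 33 med [ 0.7765 -0.535   0.0622] z [0.059 0.062 0.067] rect [ 776.8 -535.5   19.9   11.3   64.1]
top orange px [539. 125.] A 55 med [ 0.7543 -0.5435  0.0628] z [0.059 0.063 0.066] rect [ 755.3 -543.3   13.2   24.    13. ]
top orange px [548. 124.] A 19 med [ 0.7579 -0.5653  0.063 ] z [0.061 0.063 0.067] rect [ 758.3 -565.7    7.9   12.7    2.4]
top orange px [554. 133.] A 55 med [ 0.7358 -0.5775  0.0637] z [0.06  0.064 0.067] rect [ 735.7 -577.9   12.6   26.9    8.5]
top orange px [542. 135.] A 53 med [ 0.7301 -0.5491  0.0624] z [0.059 0.062 0.065] rect [ 730.4 -550.    13.7   25.4   15. ]
top orange px [568. 141.] A 47 med [ 0.7165 -0.6108  0.0629] z [0.06  0.063 0.066] rect [ 717.6 -611.4   12.    22.8   12.4]
top orange px [556. 143.] A 53 med [ 0.7116 -0.5811  0.0629] z [0.06  0.063 0.065] rect [ 711.1 -582.1   12.3   26.9    3.7]
top orange px [544. 145.] A 53 med [ 0.7058 -0.5538  0.0633] z [0.059 0.063 0.066] rect [ 705.3 -55
[... 5740 characters left out ...]
x [439. 206.] A 433 med [ 0.3307 -0.2731  0.0178] z [0.005 0.018 0.038] rect [ 338.8 -304.4   59.7  121.7   40.1]
side blue px [284. 219.] A 365 med [0.5544 0.0865 0.0552] z [0.038 0.055 0.075] rect [574.3  40.7 236.1 115.4  55.9]
side blue px [346. 253.] A 49 med [0.4244 0.018  0.0118] z [0.01  0.012 0.013] rect [424.1  16.1  20.3  22.1  72.5]
side red px [325. 168.] A 65 med [ 0.6479 -0.2028  0.0591] z [0.052 0.059 0.062] rect [ 680.9 -247.5   25.5  141.5   36.6]
side red px [212. 180.] A 477 med [0.7897 0.0831 0.0984] z [0.088 0.098 0.1  ] rect [797.5  79.1  77.   78.6  86.4]
side red px [328. 242.] A 43 med [0.4805 0.0113 0.012 ] z [0.01  0.012 0.014] rect [481.3  11.7  20.   21.6  79.3]
```

```bash
cat > m2.py <<'E'
from h import *
V={n:dict(np.load(f"/tmp/{n}.npz")) for n in("top","side")}
def box(cx,cy,rad,z0,z1,views=("top","side")):
    o={}
    for n in views:
        P=V[n]["P"]; m=(np.hypot(P[...,0]-cx,P[...,1]-cy)<rad)&(P[...,2]>z0)&(P[...,2]<z1)
        m=cv2.morphologyEx(m.astype(np.uint8),cv2.MORPH_OPEN,np.ones((2,2),np.uint8))>0
        p=P[m]; o[n]=p
        if len(p)>5: print("  ",n,len(p),"rect",np.round([*sum(map(lambda t:list(t) if isinstance(t,tuple) else [t],cv2.minAreaRect((p[:,:2]*1000).astype(np.float32))),[])],1),"zmed",np.median(p[:,2]).round(4))
    return o
for nm,x,y in(("orange",.552,-.2275),("yellow",.4725,-.366)):
    print(nm,"slab");box(x,y,.045,.009,.024)
    print(nm,"rib");box(x,y,.03,.034,.05)
print("board");box(.45,.0,.085,.008,.02)
print("tray");box(.455,.29,.13,.021,.034)
print("tray floor");box(.455,.29,.13,.002,.010)
print("button");box(.647,-.205,.03,.056,.07)
print("box");box(.647,-.205,.045,.033,.045)
print("easel rail");box(.655,.25,.08,.055,.075)
print("easel lip");box(.58,.25,.12,.014,.026)
print("weight");box(.52,.16,.04,.012,.05)
# easel black base
for n in V:
    H=V[n]["H"];P=V[n]["P"]
    m=(H[...,2]<50)&(np.hypot(P[...,0]-.63,P[...,1]-.25)<.13)&(P[...,2]<.03)
    p=P[m]; print("easel base",n,len(p),cv2.minAreaRect((p[:,:2]*1000).astype(np.float32)),np.median(p,0))
E
python3 m2.py
```

```text
orange slab
   top 394 rect [ 552.4 -234.5   47.3   61.1   80.3] zmed nan
   side 183 rect [ 543.6 -221.5   73.2   38.3   44.8] zmed nan
orange rib
   top 74 rect [ 551.8 -234.8   34.8   11.5   85.2] zmed 0.0396
   side 37 rect [ 562.1 -256.1   16.9   87.8   13.9] zmed 0.0369
yellow slab
   top 402 rect [ 471.8 -374.5   61.2   46.2   29. ] zmed nan
   side 172 rect [ 473.6 -373.8   61.2   65.3   28.7] zmed nan
yellow rib
   top 64 rect [ 472.8 -376.4   13.8   39.7   31.3] zmed 0.0393
   side 30 rect [ 481.9 -397.4   12.8   95.6   17.6] zmed 0.0375
board
   top 1344 rect [ 4.318e+02 -1.000e-01  5.750e+01  1.241e+02  7.600e+01] zmed nan
   side 968 rect [434.3  -0.6  74.6 118.1  85.7] zmed nan
tray
   top 515 rect [428.  294.4 192.2 101.6  85.1] zmed nan
   side 953 rect [427.1 287.8 207.2  97.2  83.3] zmed nan
tray floor
   top 2494 rect [440.1 299.8 209.7 184.1  44.6] zmed nan
   side 3506 rect [480.  292.  187.7 200.7  85.1] zmed nan
button
   top 131 rect [ 645.  -210.    29.6   27.4   83.9] zmed 0.0616
   side 50 rect [ 644.9 -207.1   34.1   18.5   62.9] zmed nan
box
   top 135 rect [ 648.2 -212.2   56.3   55.4   90. ] zmed nan
   side 98 rect [ 641.9 -228.   101.4   44.6   85.4] zmed 0.0358
easel rail
   top 185 rect [677.  286.4  76.3  57.8  47.1] zmed 0.0613
   side 172 rect [709.  264.   71.5 129.3  55.8] zmed nan
easel lip
   top 201 rect [545.3 257.6 208.3 132.1  48.7] zmed nan
   side 510 rect [551.5 262.  166.3 205.  121.3] zmed nan
weight
   top 149 rect [521.7 152.7  27.5  28.5  16.3] zmed 0.0234
   side 165 rect [523.2 150.   43.6  25.2  84.3] zmed nan
easel base top 2092 ((636.6716918945312, 267.8328552246094), (134.53236389160156, 108.6961669921875), 11.61907958984375) [0.62757272 0.2626461  0.00744247]
easel base side 2109 ((638.8958740234375, 283.10992431640625), (139.42236328125, 146.6884002685547), 11.708281517028809) [0.62666855 0.27667859 0.00817763]
```

```bash
cat > m3.py <<'E'
from h import *
import sys
def clip(p,k=3):
    p=p[~np.isnan(p).any(1)]
    for _ in range(3):
        c=np.median(p,0); d=np.linalg.norm(p-c,axis=1); p=p[d<max(.004,2.0*np.median(d))]
    return p
def rr(p):
    (cx,cy),(w,h),a=cv2.minAreaRect((p[:,:2]*1000).astype(np.float32)); return np.round([cx,cy,w,h,a],1)
def cass(V,rng,pr=True,zr=None):
    out={}
    for n in V:
        c,P,r,o,H=V[n]
        ok=(P[...,0]>.3)&(P[...,0]<.72)&(P[...,1]>-.5)&(P[...,1]<.42)&(P[...,2]<.12)
        for name,lo,hi in(("orange",7,16),("yellow",22,32)):
            m=((H[...,0]>=lo)&(H[...,0]<=hi)&(H[...,1]>150)&(H[...,2]>70)&ok).astype(np.uint8)
            m=cv2.dilate(m,np.ones((3,3),np.uint8))
            k,l,s,cc=cv2.connectedComponentsWithStats(m)
            for i in range(1,k):
                b=P[(l==i)&ok]; 
                z=b[:,2]; 
                rib=b[(z>.036)&(z<.044)]; face=b[(z>.011)&(z<.021)]
                if len(rib)<8: continue
                rib=clip(rib)
                if len(rib)<6 or s[i,4]>700: continue
                print(n,name,"px",cc[i].round(),"A",s[i,4],"ribmean",rib.mean(0).round(4),len(rib),rr(rib),"face",rr(face) if len(face)>5 else "")
if __name__=="__main__":
    V={n:[np.load(f"/tmp/{n}.npz")[k] for k in("c","P","r","o","H")] for n in("top","side")}
    cass(V,0)
E
python3 m3.py
python3 - <<'E'
import numpy as np,cv2
for n,b in(("side",(150,320,130,460)),):
    c=np.load(f"/tmp/{n}.npz")["c"]; y0,y1,x0,x1=b
    cv2.imwrite("pics/side_crop.png",cv2.resize(c[y0:y1,x0:x1],None,fx=2.4,fy=2.4,interpolation=cv2.INTER_CUBIC))
E
```

```text
top orange px [401. 209.] A 406 ribmean [ 0.5527 -0.2307  0.0404] 70 [ 552.8 -231.1   30.4   12.2   79.2] face [ 554.8 -231.5   40.7   56.8   81.2]
top yellow px [237. 218.] A 142 ribmean [0.5217 0.1556 0.0377] 8 [522.1 156.9  10.3   9.4  28.4] face [523.4 152.8  29.3  26.2  46.8]
top yellow px [461. 246.] A 445 ribmean [ 0.4729 -0.3687  0.04  ] 58 [ 473.2 -369.3   11.8   28.1   33.1] face [ 472.4 -370.3   56.9   41.9   29.9]
side orange px [357. 186.] A 233 ribmean [ 0.5561 -0.2264  0.0388] 34 [ 557.4 -227.4   28.1   15.3   85.6] face [ 556.5 -228.7   44.9   58.1   78.9]
side yellow px [406. 176.] A 195 ribmean [ 0.474  -0.3656  0.039 ] 26 [ 474.4 -366.1   11.8   30.8   27.8] face [ 476.9 -367.3   55.6   46.2   27.5]
```

View pics/side_crop.png

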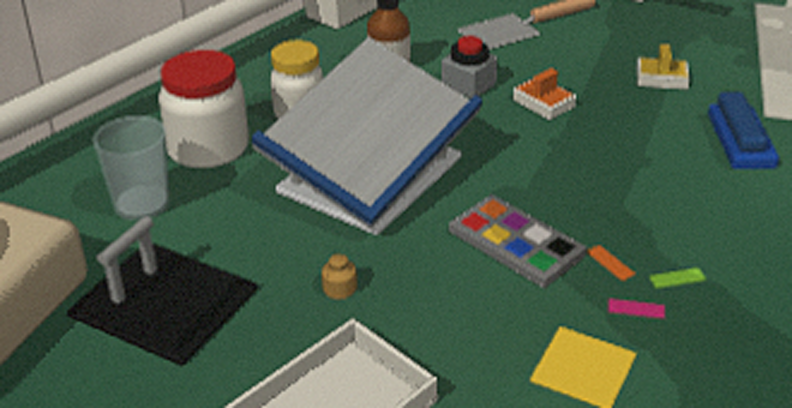

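Side crop: the rail posts, the board patches, and both fences (blue, along the near edges) are clear. Next I fit the plate, easel, tray and button in both views.

```bash
cat > m4.py <<'E'
from m3 import *
V={n:[np.load(f"/tmp/{n}.npz")[k] for k in("c","P","r","o","H")] for n in("top","side")}
def big(m):
    k,l,s,c=cv2.connectedComponentsWithStats(m.astype(np.uint8)); i=1+np.argmax(s[1:,4]); return l==i
def rotated_bounds(p,yaw,lo=1,hi=99):
    c,s=np.cos(yaw),np.sin(yaw); a=p[:,0]*c+p[:,1]*s; b=-p[:,0]*s+p[:,1]*c
    A=np.percentile(a,[lo,hi]);B=np.percentile(b,[lo,hi]); ca,cb=A.mean(),B.mean()
    return np.round([ca*c-cb*s,ca*s+cb*c,np.ptp(A),np.ptp(B)],4)
for n in V:
    c,P,r,o,H=V[n]
    near=lambda x,y,d:np.hypot(P[...,0]-x,P[...,1]-y)<d
    # plate
    m=big((H[...,1]<40)&(H[...,2]>110)&near(.60,.03,.14)&(P[...,2]>.03)&(P[...,2]<.13))
    m2=cv2.erode(m.astype(np.uint8),np.ones((5,5)))>0
    p=P[m2];p=p[~np.isnan(p).any(1)]; c0=p.mean(0); 
    for _ in range(3):
        u,s,vt=np.linalg.svd(p-p.mean(0),full_matrices=False); nn=vt[2]*np.sign(vt[2][2]); d=(p-p.mean(0))@nn; c0=p.mean(0); p=p[abs(d)<2.5*d.std()]
    print(n,"plate n",nn.round(4),"c",c0.round(4),"tilt",np.degrees(np.arccos(nn[2])).round(2),"rms",d.std().round(5),len(p))
    rc=cv2.minAreaRect(np.argwhere(m)[:,::-1].astype(np.float32)); print("  px quad",cv2.boxPoints(rc).round(0).tolist())
    # contour quad on the plane by ray casting
    cn=max(cv2.findContours(m.astype(np.uint8),cv2.RETR_EXTERNAL,cv2.CHAIN_APPROX_NONE)[0],key=cv2.contourArea)
    hull=cv2.convexHull(cn); ap=cv2.approxPolyDP(hull,8,True).reshape(-1,2)
    for (u_,v_) in ap:
        ry=r[v_,u_]; t=((c0-o)@nn)/(ry@nn); print("   corner px",(u_,v_),(o+t*ry).round(4))
    # blue fence
    mb=(H[...,0]>=105)&(H[...,0]<=125)&(H[...,1]>130)&near(.58,.04,.15)
    pb=P[mb]; pb=pb[~np.isnan(pb).any(1)]; np.save(f"/tmp/fence_{n}.npy",pb); print("  fence",len(pb))
    # easel base
    m=big((H[...,2]<60)&near(.63,.265,.12)&(P[...,2]<.035)&(P[...,2]>.003)); p=P[m];p=p[~np.isnan(p).any(1)]
    h=cv2.minAreaRect((p[:,:2]*1000).astype(np.float32)); print(" easel rect",h)
    for a in(7,9,11,13): print("   ",a,rotated_bounds(p,np.radians(a)))
    m=(H[...,1]<60)&(H[...,2]>90)&near(.655,.27,.08)&(P[...,2]>.052)&(P[...,2]<.075); p=clip(P[m]); print(" rail",len(p),p.mean(0).round(4),rr(p))
    # tray rim
    m=(H[...,1]<60)&(H[...,2]>120)&near(.44,.29,.15)&(P[...,2]>.021)&(P[...,2]<.032); m=big(cv2.dilate(m.astype(np.uint8),np.ones((3,3)))>0)&m; p=P[m]; print(" tray",len(p),rr(p),[rotated_bounds(p,np.radians(a)).tolist() for a in(-7,-5,-3)])
    m=big((H[...,0]<6)&(H[...,1]>150)&near(.647,-.205,.03)); p=P[m]; p=p[p[:,2]>.058]; print(" button",len(p),p.mean(0).round(4),rr(p))
E
python3 m4.py
```

```text
top plate n [-0.2876  0.1978  0.9371] c [ 6.212e-01 -6.000e-04  6.790e-02] tilt 20.43 rms 0.00194 3686
  px quad [[263.0, 146.0], [340.0, 141.0], [344.0, 203.0], [267.0, 208.0]]
   corner px (np.int32(339), np.int32(143)) [ 0.6871 -0.079   0.1047]
   corner px (np.int32(343), np.int32(203)) [ 0.5588 -0.0919  0.068 ]
   corner px (np.int32(268), np.int32(203)) [0.5597 0.0808 0.0319]
   corner px (np.int32(263), np.int32(147)) [0.6839 0.0936 0.0673]
  fence 551
 easel rect ((635.5509033203125, 268.0724792480469), (132.80982971191406, 108.98571014404297), 11.822660446166992)
    7 [0.6337 0.2673 0.1281 0.1085]
    9 [0.6337 0.2673 0.127  0.1066]
    11 [0.634  0.2674 0.1269 0.1056]
    13 [0.6342 0.2674 0.127  0.1058]
 rail 128 [0.6658 0.2729 0.0641] [666.2 273.8  11.7  60.7  11.1]
 tray 535 [430.5 294.3 192.2 100.8  85.1] [[0.4302, 0.2938, 0.1041, 0.1901], [0.4305, 0.2937, 0.1001, 0.1892], [0.4304, 0.2937, 0.1039, 0.1908]]
 button 123 [ 0.645  -0.2068  0.062 ] [ 645.8 -207.5   27.4   26.3   64. ]
side plate n [-0.2894  0.1976  0.9366] c [0.6253 0.0048 0.0666] tilt 20.51 rms 0.00145 213
[... 204 characters left out ...]
874  0.0679]
   corner px (np.int32(283), np.int32(235)) [0.5618 0.0768 0.0318]
   corner px (np.int32(240), np.int32(205)) [0.6887 0.0884 0.0685]
  fence 559
 easel rect ((637.1945190429688, 271.6477966308594), (131.3914337158203, 110.96935272216797), 11.321022987365723)
    7 [0.6351 0.2724 0.1271 0.1095]
    9 [0.6358 0.272  0.1269 0.1078]
    11 [0.6363 0.2719 0.127  0.1071]
    13 [0.6362 0.2723 0.1282 0.1085]
 rail 119 [0.6678 0.2789 0.0643] [669.2 276.4  10.4  61.9  11.1]
 tray 784 [432.6 295.3 190.2 101.9  85.2] [[0.4318, 0.2962, 0.1026, 0.1896], [0.432, 0.2959, 0.0995, 0.1882], [0.432, 0.2961, 0.1031, 0.1894]]
 button 44 [ 0.6482 -0.2039  0.0604] [ 649.9 -204.3   27.1   29.    75.7]
```

```bash
cat > m5.py <<'E'
from m3 import *
V={n:[np.load(f"/tmp/{n}.npz")[k] for k in("c","P","r","o","H")] for n in("top","side")}
def big(m):
    k,l,s,c=cv2.connectedComponentsWithStats(m.astype(np.uint8)); i=1+np.argmax(s[1:,4]); return l==i
n_=np.array([-.2885,.1977,.937]);n_/=np.linalg.norm(n_)
for n in V:
    c,P,r,o,H=V[n]
    near=lambda x,y,d:np.hypot(P[...,0]-x,P[...,1]-y)<d
    m=big((H[...,1]<40)&(H[...,2]>110)&near(.60,.03,.14)&(P[...,2]>.03)&(P[...,2]<.13))
    me=cv2.erode(m.astype(np.uint8),np.ones((5,5)))>0
    c0=np.nanmean(P[me],0)
    # cast plate pixel contour on plane
    def cast(mask,off):
        ry=r[mask]; t=((c0+off*n_-o)@n_)/(ry@n_); return o+ry*t[:,None]
    for yaw in(-1,0,1,2,3):
        x=np.array([np.cos(np.radians(yaw)),np.sin(np.radians(yaw)),0]); x-=n_*(x@n_); x/=np.linalg.norm(x); y=np.cross(n_,x)
        # yaw def: horizontal heading of plate x
        p=cast(m,0)-c0; a=p@x;b=p@y
        # edge positions in strips
        # +x edge slope vs y; -y edge slope vs x
        ys=np.linspace(-.08,.06,15); ex=[np.percentile(a[abs(b-k)<.005],99.0) for k in ys]
        xs=np.linspace(-.04,.05,10); ey=[np.percentile(b[abs(a-k)<.005],1.0) for k in xs]
        sx=np.polyfit(ys,ex,1);sy=np.polyfit(xs,ey,1)
        pf=np.load(f"/tmp/fence_{n}.npy")-c0; h=pf@n_; top=pf[(h>.008)&(h<.016)]; fa=top@x;fb=top@y
        lo=fa[(fa<-.05)&(fb<.06)];sd=fb[(fb>.06)&(fa>-.05)]
        print(n,yaw,"x",x.round(4),"slope",sx[0].round(3),sy[0].round(3),"edge+x",np.round(np.mean(ex),4),"edge-y",np.round(np.mean(ey),4),"fence lower top x",np.percentile(lo,[5,50,95]).round(4),"side",np.percentile(sd,[5,50,95]).round(4),"y",y.round(3), "c0",c0.round(4))
E
python3 m5.py
```

```text
top -1 x [0.9573 0.0421 0.2859] slope -0.048 0.053 edge+x 0.0693 edge-y -0.0878 fence lower top x [-0.0779 -0.0731 -0.067 ] side [0.0903 0.0952 0.0999] y [ 0.017  0.979 -0.201] c0 [ 6.212e-01 -6.000e-04  6.790e-02]
top 0 x [0.9575 0.0596 0.2822] slope -0.035 0.035 edge+x 0.0691 edge-y -0.0878 fence lower top x [-0.0772 -0.0729 -0.0682] side [0.0906 0.0949 0.0993] y [ 0.     0.978 -0.206] c0 [ 6.212e-01 -6.000e-04  6.790e-02]
top 1 x [0.9573 0.077  0.2785] slope -0.017 0.015 edge+x 0.0689 edge-y -0.0878 fence lower top x [-0.0775 -0.0735 -0.0694] side [0.091  0.0946 0.0989] y [-0.017  0.977 -0.211] c0 [ 6.212e-01 -6.000e-04  6.790e-02]
top 2 x [0.9569 0.0943 0.2747] slope -0.002 -0.001 edge+x 0.0686 edge-y -0.0878 fence lower top x [-0.0778 -0.0737 -0.0702] side [0.091  0.0944 0.0984] y [-0.034  0.976 -0.216] c0 [ 6.212e-01 -6.000e-04  6.790e-02]
top 3 x [0.9561 0.1116 0.2708] slope 0.018 -0.02 edge+x 0.0684 edge-y -0.0877 fence lower top x [-0.0785 -0.074  -0.0701] side [0.0906 0.0942 0.0985] y [-0.051  0.974 -0.221] c0 [ 6.212e-01 -6.000e-04  6.790e-02]
side -1 x [0.9573 0.0421 0.28
[... 285 characters left out ...]
0755 -0.0698] side [0.0882 0.0947 0.0997] y [ 0.     0.978 -0.206] c0 [0.6253 0.0047 0.0666]
side 1 x [0.9573 0.077  0.2785] slope -0.015 0.018 edge+x 0.0675 edge-y -0.0889 fence lower top x [-0.0806 -0.0757 -0.071 ] side [0.0885 0.0947 0.0993] y [-0.017  0.977 -0.211] c0 [0.6253 0.0047 0.0666]
side 2 x [0.9569 0.0943 0.2747] slope -0.001 0.005 edge+x 0.0672 edge-y -0.089 fence lower top x [-0.0804 -0.0758 -0.0713] side [0.0885 0.0947 0.0988] y [-0.034  0.976 -0.216] c0 [0.6253 0.0047 0.0666]
side 3 x [0.9561 0.1116 0.2708] slope 0.023 -0.018 edge+x 0.0671 edge-y -0.0891 fence lower top x [-0.0808 -0.076  -0.0713] side [0.0886 0.0942 0.0989] y [-0.051  0.974 -0.221] c0 [0.6253 0.0047 0.0666]
```

```bash
cat >> h.py <<'E'
def R3(x,y,z): return R.from_matrix(np.stack([x,y,z],1))
def rz(deg): return R.from_euler('z',deg,degrees=True)
# scene frames (measured)
BOARD=np.array([.4355,.0017,0]); BYAW=-6.0
EASEL=np.array([.6355,.270,0]); EYAW=11.4
TRAY=np.array([.4312,.295,0]); TYAW=-5.0
BUTTON=np.array([.6466,-.2055,.0615])
PC=np.array([.6178,.0064,.065])
PX=np.array([.9569,.0943,.2747]); PX/=np.linalg.norm(PX)
PN=np.array([-.2885,.1977,.937]); PN-=PX*(PN@PX); PN/=np.linalg.norm(PN)
PY=np.cross(PN,PX)
def PL(x,y,z): return PC+PX*x+PY*y+PN*(z-.008)
# tool rotation for object frame rotation A (Rotation): tool y = -obj z ; jaw = obj x or obj y, sign s
def tool(A,jaw,s=1):
    M=A.as_matrix(); x=M[:,0 if jaw=='x' else 1]*s; y=-M[:,2]; return R3(x,y,np.cross(x,y))
def ok(p,r): return bot.inverse_kinematics(list(p),list(q(r)))
def st(msg=""):
    s=bot.get_state(); print(msg,"t",round(s["t"],1),"pos",s["position"].round(4),"open",round(s["opening"],3),"F",s["ft_force"].round(1),"j",s["joints"].round(2)); return s
def go(p,r): bot.reach(list(p),list(q(r)))
def lin(p,v=.15,r=None): bot.move_linear(list(p),None if r is None else list(q(r)),max_speed=v)
E
cat > plan.py <<'E'
from h import *
B=rz(BYAW);E=rz(EYAW)*R.from_euler('y',-40,degrees=True)
for s in(1,-1):
    print(s,"pick",ok(BOARD+[.01,0,.003],tool(B,'y',s)),ok(BOARD+[.01,0,.2],tool(B,'y',s)))
    for h in(.0,.1):
        print("  place",ok(EASEL+rz(EYAW).apply([.011,0,.051+h])+E.apply([.01,0,.003]),tool(E,'y',s)))
    P=R3(PX,PY,PN)
    for y in(.063,.019,-.025): print("  plate",ok(PL(-.03,y,.03),tool(P,'x',s)),ok(PL(-.03,y,.12),tool(P,'x',s)))
    print(" or",ok([.5543,-.229,.02],tool(rz(-9.5),'x',s)),"ye",ok([.4735,-.3675,.02],tool(rz(29.5),'x',s)))
    for y in(-.03,.03): print(" tray",ok(TRAY+rz(TYAW).apply([0,y,.026]),tool(rz(TYAW),'x',s)))
print(E.as_matrix().round(2))
E
python3 -c "
import numpy as np;np.set_printoptions(precision=2,suppress=True,linewidth=150)
exec(open('plan.py').read())"
```

```text
1 pick [ 0.79  0.23 -0.91  2.14  0.24  0.87  1.21] [ 0.79 -0.11 -0.79  1.94 -0.08  1.28  1.49]
  place [ 0.49  0.56 -1.2   2.08  1.56  0.67  0.05]
  place [ 0.52  0.25 -1.16  2.01  0.99  0.55  0.47]
  plate [ 0.6   0.34 -1.06  2.    0.79  0.92 -0.81] [ 0.81  0.17 -1.28  1.96  0.56  1.02 -0.65]
  plate [ 0.7   0.29 -1.05  2.01  0.72  0.88 -0.68] [ 0.83  0.06 -1.15  1.98  0.41  0.96 -0.46]
  plate [ 0.78  0.25 -1.03  2.02  0.65  0.84 -0.55] [ 0.81 -0.   -1.01  1.98  0.32  0.93 -0.3 ]
 or [ 0.78  0.45 -0.52  1.77  0.26  0.99 -0.01] ye [ 0.98  0.43 -0.44  1.78  0.21  0.98  0.97]
 tray [ 0.34  0.41 -1.08  1.99  0.43  0.99 -1.04]
 tray [ 0.15  0.47 -0.99  1.9   0.46  1.02 -1.13]
-1 pick [ 0.66  0.2  -0.76  2.14  0.18  0.86 -1.89] [ 0.77 -0.1  -0.77  1.94 -0.08  1.28 -1.65]
  place [-1.2   0.3   0.71  2.13  0.35  0.13 -2.27]
  place [-1.02  0.09  0.5   2.06  0.49  0.38 -2.32]
  plate [ 0.69  0.4  -1.17  2.    0.86  0.97  2.28] [ 0.74  0.14 -1.19  1.96  0.52  1.    2.52]
  plate [ 0.79  0.35 -1.17  2.01  0.79  0.92  2.41] None
  plate [ 0.89  0.3  -1.17  2.02  0.73  0.88  2.54] None
 or [-0.47  0.63  1.07  1.82 -0.63  1.08 -2.48] ye [ 0.68  0.39 -0.08  1.79  0.04  0.96 -2.04]
 tray [ 0.4   0.47 -1.17  1.99  0.51  1.02  2.05]
 tray [ 0.27  0.58 -1.18  1.9   0.61  1.08  1.9 ]
[[ 0.75 -0.2  -0.63]
 [ 0.15  0.98 -0.13]
 [ 0.64 -0.    0.77]]
```

```bash
python3 - <<'E'
from h import *
B=rz(BYAW); T=tool(B,'y',1); g=BOARD+B.apply([.01,0,0])
go(g+[0,0,.15],T); st("above")
lin(g+[0,0,.03],.15)
lin(g+[0,0,.003],.06); st("low")
bot.move_gripper(0.0); st("grip")
lin(g+[0,0,.13],.12); st("lift")
for n in("top","side"): cv2.imwrite(f"pics/{n}1.png",bot.get_image(n)["color"])
E
```

```text
above t 2.5 pos [ 4.458e-01 -1.000e-04  1.502e-01] open 1.002 F [ 0.4  0.6 -0.1] j [ 0.79 -0.05 -0.81  2.   -0.04  1.17  1.45]
low t 4.1 pos [0.4453 0.0009 0.0027] open 1.002 F [0.1 0.3 0.5] j [ 0.71  0.21 -0.81  2.14  0.2   0.86  1.24]
grip t 4.6 pos [0.4456 0.0007 0.0032] open 0.731 F [0.3 0.3 2.5] j [ 0.71  0.21 -0.81  2.14  0.2   0.86  1.24]
lift t 5.8 pos [0.4448 0.0007 0.1293] open 0.729 F [-0.5  0.3 -1.3] j [ 0.79 -0.02 -0.83  2.03 -0.02  1.13  1.43]
```

View pics/side1.png

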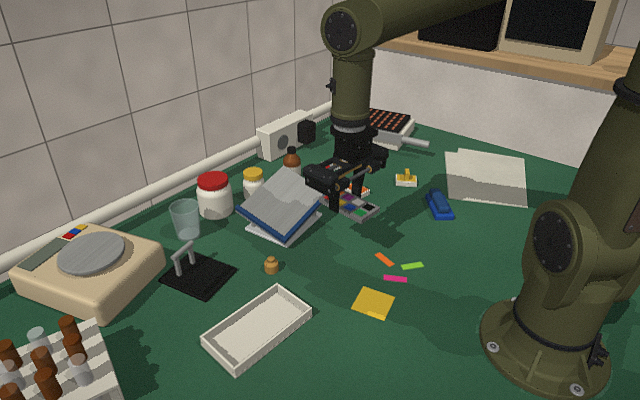

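The side view shows the board held level at about (355,205). The opening reads 0.73, which matches 64 mm. Moving it to the easel.

```bash
python3 - <<'E'
from h import *
E=rz(EYAW)*R.from_euler('y',-40,degrees=True); T=tool(E,'y',1)
def tcp(dx,dz): return EASEL+rz(EYAW).apply([.008+dx,0,.047+dz])+E.apply([.01,0,.003])
lin(bot.get_state()["position"]+[.0,0,.10],.2)
go(tcp(.004,.10),T); st("above")
P={}
for n in("top","side"):
    c,Pn,r,o,H=view(n); cv2.imwrite(f"pics/{n}2.png",c); np.savez(f"/tmp/{n}2.npz",c=c,P=Pn,H=H)
E
```

```text
above t 7.8 pos [0.6532 0.2714 0.1551] open 0.731 F [ 0.1 -0.1 -0.9] j [ 0.3   0.18 -0.9   2.02  0.87  0.48  0.54]
```

View pics/side2.png

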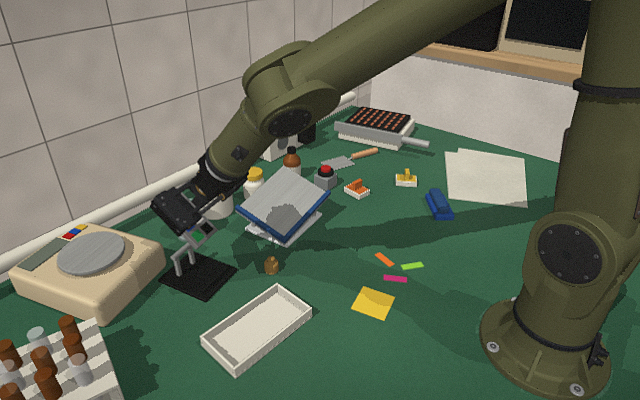

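View pics/top2.png

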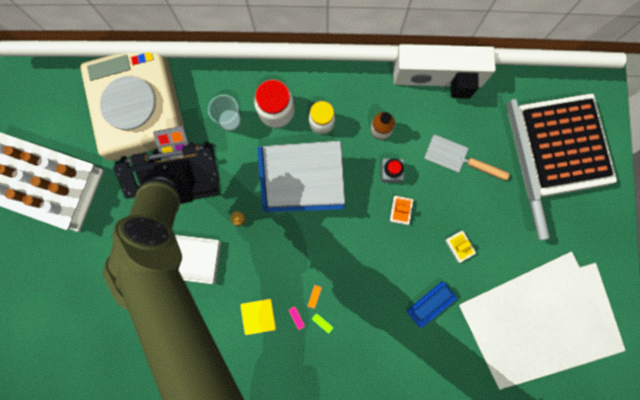

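```bash
python3 - <<'E'
from h import *
P=np.load("/tmp/top.npz")["P"]
m=(P[...,0]>.62)&(P[...,0]<.9)&(P[...,1]>.28)&(P[...,1]<.52)&(P[...,2]>.015)
p=P[m]; print("balance z",np.percentile(p[:,2],[50,95,99]).round(3))
for lo in(.28,.3,.32,.34,.36,.38): 
    k=p[(p[:,1]>lo)&(p[:,1]<lo+.02)&(p[:,2]>.03)&(p[:,0]>.6)]; print(lo,len(k) and k[:,0].min().round(3), len(k) and np.percentile(k[:,2],95).round(3))
# board in hand
for n in("top","side"):
    d=np.load(f"/tmp/{n}2.npz");P=d["P"];H=d["H"]
    m=(np.hypot(P[...,0]-.67,P[...,1]-.272)<.09)&(P[...,2]>.12)&(P[...,2]<.24)&(H[...,1]>140)&(H[...,2]>60)
    k,l,s,c=cv2.connectedComponentsWithStats(m.astype(np.uint8))
    for i in range(1,k):
        if s[i,4]>12: print(n,c[i].round(),s[i,4],np.nanmedian(P[l==i],0).round(4),np.median(H[l==i],0))
E
```

```text
balance z [0.07  0.091 0.093]
0.28 0.655 0.067
0.3 0.656 0.071
0.32 0.696 0.072
0.34 0.689 0.09
0.36 0.683 0.091
0.38 0.677 0.092
top [176. 137.] 99 [0.672  0.2594 0.182 ] [ 13. 255. 230.]
top [163. 139.] 91 [0.6669 0.2868 0.1824] [  0. 227. 210.]
top [179. 147.] 34 [0.6544 0.2567 0.1672] [150. 180. 130.]
top [167. 149.] 60 [0.6485 0.2833 0.1677] [ 25. 250. 204.]
side [190. 228.] 18 [0.6219 0.2796 0.1413] [112.  170.5  95.5]
side [197. 235.] 81 [0.6063 0.2754 0.129 ] [ 69. 174. 105.]
```

In the hand the board's slope measures 37 to 40°, and the patches are within about 3 mm of where they should be. The body clears the balance. Lowering the board now.

```bash
python3 - <<'E'
from h import *
E=rz(EYAW)*R.from_euler('y',-40,degrees=True); T=tool(E,'y',1)
def tcp(dx,dz): return EASEL+rz(EYAW).apply([.008+dx,0,.047+dz])+E.apply([.01,0,.003])
lin(tcp(.004,.02),.12); st()
for dz in(.012,.009,.007,.005):
    lin(tcp(.004,dz),.04); s=st(str(dz))
    if s["ft_force"][2]>6: break
bot.wait(.2); st()
for n in("top","side"):
    c,Pn,r,o,H=view(n); cv2.imwrite(f"pics/{n}3.png",c)
    x=c[150:320,100:320] if n=="side" else c[100:240,90:270]
    cv2.imwrite(f"pics/{n}3c.png",cv2.resize(x,None,fx=3,fy=3,interpolation=cv2.INTER_CUBIC))
E
```

```text
t 8.8 pos [0.6535 0.2735 0.0765] open 0.731 F [ 0.5 -0.7 -0.4] j [ 0.13  0.3  -0.75  2.08  1.27  0.42  0.16]
0.012 t 9.1 pos [0.6531 0.2735 0.0681] open 0.731 F [ 0.4  0.1 -1.3] j [ 0.12  0.31 -0.73  2.08  1.31  0.42  0.12]
0.009 t 9.4 pos [0.6529 0.2734 0.0647] open 0.732 F [-0.3 -0.4 -1.9] j [ 0.11  0.32 -0.73  2.08  1.33  0.42  0.11]
0.007 t 9.6 pos [0.6528 0.2734 0.0625] open 0.733 F [-0.9 -0.1 -1. ] j [ 0.11  0.32 -0.72  2.09  1.34  0.42  0.1 ]
0.005 t 9.9 pos [0.6528 0.2735 0.0605] open 0.73 F [-0.7  0.8 -2.5] j [ 0.11  0.33 -0.72  2.09  1.35  0.42  0.08]
 t 10.1 pos [0.6529 0.2735 0.0608] open 0.734 F [-0.6  0.3 -0.7] j [ 0.11  0.33 -0.72  2.09  1.35  0.42  0.08]
```

View pics/side3c.png

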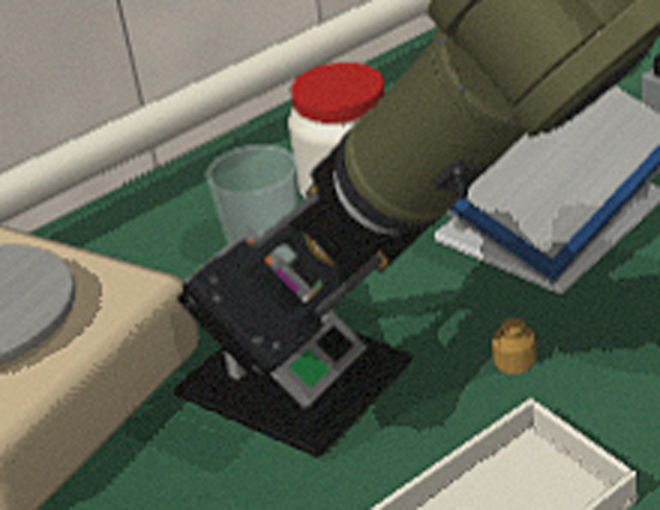

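The crop shows the board over the easel with its lower end behind the lip at about (305,400). There is no contact yet, so I go lower and release.

```bash
python3 - <<'E'
from h import *
E=rz(EYAW)*R.from_euler('y',-40,degrees=True); T=tool(E,'y',1)
def tcp(dx,dz): return EASEL+rz(EYAW).apply([.008+dx,0,.047+dz])+E.apply([.01,0,.003])
for dz in(.0035,.002,.0005):
    lin(tcp(.004,dz),.04); bot.wait(.1); s=st(str(dz))
    if s["ft_force"][2]>4: break
bot.move_gripper(0.9); bot.wait(.2); st("rel")
p=bot.get_state()["position"]; n=E.as_matrix()[:,2]
lin(p+n*.05,.1); lin(p+n*.05+[0,0,.08],.2)
bot.movej([1.0,-.05,-.5,1.8,0,1.3,.5]); st()
for n in("top","side"):
    c,Pn,r,o,H=view(n); cv2.imwrite(f"pics/{n}4.png",c); np.savez(f"/tmp/{n}.npz",c=c,P=Pn,r=r,o=o,H=H)
    x=c[150:320,100:320] if n=="side" else c[100:240,90:270]
    cv2.imwrite(f"pics/{n}4c.png",cv2.resize(x,None,fx=3,fy=3,interpolation=cv2.INTER_CUBIC))
E
python3 m3.py
```

```text
0.0035 t 10.5 pos [0.6529 0.2735 0.0592] open 0.734 F [ 0.2 -0.3 -0.7] j [ 0.1   0.33 -0.72  2.09  1.35  0.42  0.08]
0.002 t 10.9 pos [0.6531 0.2737 0.058 ] open 0.735 F [0.8 0.4 0.7] j [ 0.1   0.33 -0.71  2.09  1.36  0.42  0.07]
0.0005 t 11.2 pos [0.6533 0.2737 0.0574] open 0.735 F [-5.7 -2.3  7.7] j [ 0.1   0.33 -0.71  2.09  1.37  0.42  0.06]
rel t 12.0 pos [0.6529 0.2735 0.0562] open 0.899 F [-0.3 -0.7  0.2] j [ 0.1   0.33 -0.71  2.09  1.37  0.42  0.06]
 t 15.2 pos [ 0.4342 -0.2641  0.2549] open 0.903 F [ 0.1  0.5 -0.6] j [ 1.   -0.05 -0.5   1.8  -0.    1.3   0.5 ]
top orange px [401. 210.] A 409 ribmean [ 0.5528 -0.2306  0.0396] 68 [ 553.4 -230.4   30.    12.4   82.3] face [ 554.7 -232.    40.8   56.9   81. ]
top yellow px [236. 217.] A 137 ribmean [0.5225 0.1537 0.0373] 10 [522.  154.4  12.2  10.8  58.1] face [525.  157.2  23.4  28.8  55.7]
side orange px [357. 186.] A 233 ribmean [ 0.5567 -0.2268  0.0387] 29 [ 557.4 -226.7   29.8   14.2   87.6] face [ 556.9 -226.7   43.3   59.5   88.9]
side yellow px [406. 176.] A 196 ribmean [ 0.4739 -0.3656  0.0387] 27 [ 474.2 -365.7   11.7   29.9   27.9] face [ 475.7 -366.4   57.1   46.5   32.6]
```

View pics/side4c.png

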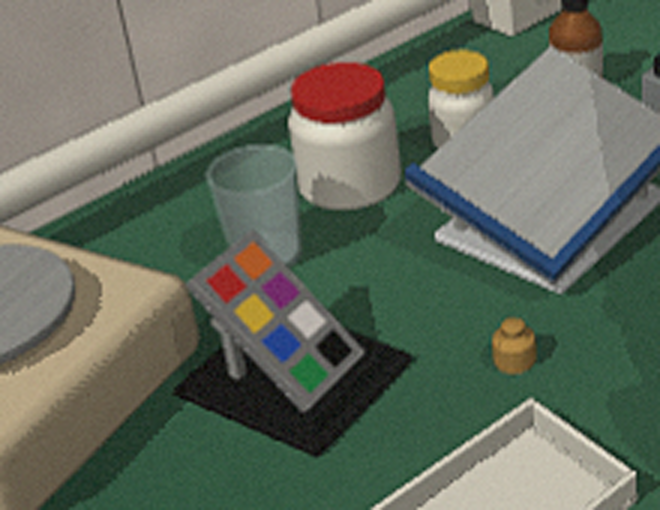

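View pics/top4.png

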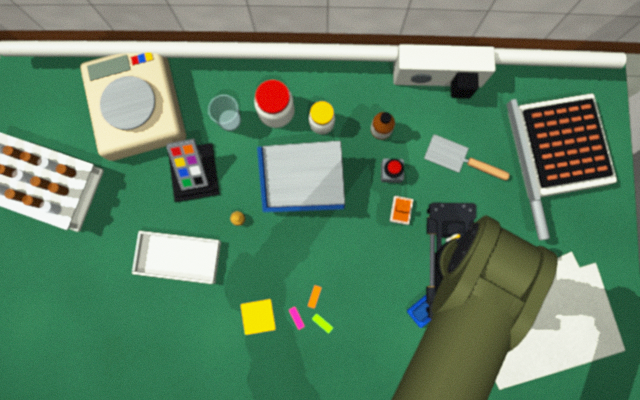

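The board leans on the easel, around (245,330) in the crop. I check its pose from the patches.

```bash
cat > mb.py <<'E'
from h import *
HUE={"red":(0,4,(.042,.014)),"orange":(8,16,(.042,-.014)),"yellow":(22,32,(.014,.014)),"purple":(135,160,(.014,-.014)),"blue":(108,124,(-.014,.014)),"green":(55,80,(-.042,.014))}
def board():
    for n in("top","side"):
        c,P,r,o,H=view(n)
        A=[];Bp=[]
        for k,(lo,hi,b) in HUE.items():
            m=(np.hypot(P[...,0]-.64,P[...,1]-.27)<.075)&(P[...,2]>.018)&(H[...,0]>=lo)&(H[...,0]<=hi)&(H[...,1]>140)&(H[...,2]>60)
            if m.sum()<15: continue
            kk,l,s,cc=cv2.connectedComponentsWithStats(m.astype(np.uint8)); i=1+np.argmax(s[1:,4])
            A.append(np.nanmedian(P[l==i],0)); Bp.append([*b,.012])
        A=np.array(A);Bp=np.array(Bp); 
        rt,rs=R.align_vectors(A-A.mean(0),Bp-Bp.mean(0)); org=A.mean(0)-rt.apply(Bp.mean(0))
        M=rz(-EYAW).as_matrix()@rt.as_matrix(); oe=rz(-EYAW).apply(org-EASEL)
        print("board",n,len(A),"rss",round(rs,4),"in easel",oe.round(4),"tilt",np.degrees(np.arccos(M[2,2])).round(1),"yaw err",np.degrees(np.arctan2(-M[0,1],M[1,1])).round(1))
if __name__=="__main__": board()
E
python3 mb.py
```

```text
board top 6 rss 0.0014 in easel [ 0.0099 -0.0022  0.049 ] tilt 41.6 yaw err -0.9
board side 6 rss 0.0013 in easel [ 0.0134 -0.0001  0.0482] tilt 42.4 yaw err 0.4
```

```bash
cat > ops.py <<'E'
from h import *
PLR=R3(PX,PY,PN)
def pick(x,y,yaw,ap=.5,z=.019,h=.12):
    T=tool(rz(yaw),'x',1)
    go([x,y,h+.03],T); bot.move_gripper(ap)
    lin([x,y,z+.03],.2); lin([x,y,z],.06); bot.move_gripper(0); s=st("grip")
    lin([x,y,h+.03],.15); bot.wait(.1); return st("lift")
def toplate(x,y,dz=.003,zt=.019):
    T=tool(PLR,'x',1)
    go(PL(x,y,.008+.10+zt),T); s=st("above plate")
    return s
def drop(x,y,dz=.003,zt=.019,op=.5):
    lin(PL(x,y,.008+.03+zt),.15); lin(PL(x,y,.008+dz+zt),.05); st("at"); bot.move_gripper(op); bot.wait(.4)
    lin(PL(x,y,.008+.10+zt),.15); st("off")
def shots(tag):
    for n in("top","side"):
        c,Pn,r,o,H=view(n); cv2.imwrite(f"pics/{n}{tag}.png",c); np.savez(f"/tmp/{n}.npz",c=c,P=Pn,r=r,o=o,H=H)
        x=c[150:320,100:420] if n=="side" else c[100:300,130:430]
        cv2.imwrite(f"pics/{n}{tag}c.png",cv2.resize(x,None,fx=2.4,fy=2.4,interpolation=cv2.INTER_CUBIC))
E
python3 - <<'E'
from ops import *
pick(.5546,-.2288,-9)
toplate(-.028,.056); shots("5")
E
```

```text
grip t 19.0 pos [ 0.5548 -0.2289  0.0192] open 0.134 F [ 0.1 -0.1  0. ] j [ 0.83  0.46 -0.59  1.77  0.3   1.   -0.03]
lift t 20.1 pos [ 0.5538 -0.2285  0.1486] open 0.134 F [ 0.2 -0.3 -1.4] j [ 0.88  0.33 -0.64  1.66  0.2   1.23  0.04]
above plate t 21.3 pos [0.5553 0.0798 0.1567] open 0.133 F [-0.3  0.3 -1.1] j [ 0.69  0.1  -1.11  1.96  0.47  1.   -0.57]
```

View pics/side5c.png

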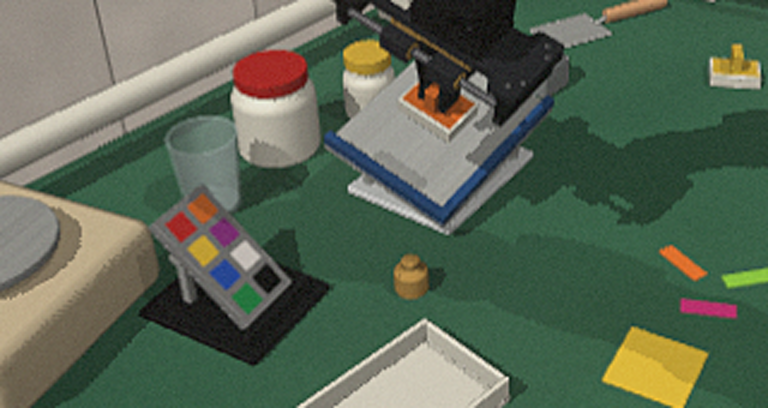

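The orange cassette is held parallel to the plate. Now the drop.

```bash
python3 - <<'E'
from ops import *
drop(-.028,.056)
p=bot.get_state()["position"]; lin(p+np.array([0,-.02,.06]),.2)
bot.reach([.47,-.37,.2],list(q(tool(rz(30),'x',1)))); bot.wait(.1); shots("6")
E
python3 m3.py
```

```text
at t 22.7 pos [0.5827 0.063  0.0657] open 0.14 F [-0.1 -0.7 -1.7] j [ 0.57  0.32 -1.    2.    0.74  0.9  -0.77]
off t 24.8 pos [0.5545 0.0813 0.1561] open 0.501 F [-0.5  0.2 -0. ] j [ 0.7   0.1  -1.12  1.96  0.47  1.   -0.57]
top yellow px [235. 217.] A 122 ribmean [0.5243 0.1559 0.0375] 12 [523.7 156.4  10.4   7.7  35.9] face [525.  157.7  24.   30.3  55.3]
top yellow px [461. 246.] A 438 ribmean [ 0.4732 -0.3689  0.0402] 63 [ 473.3 -369.3   11.6   28.5   33. ] face [ 472.7 -370.2   56.7   43.    28.7]
side yellow px [406. 176.] A 194 ribmean [ 0.4729 -0.3625  0.0383] 26 [ 473.  -363.6   11.6   28.7   29.1] face [ 475.5 -367.6   58.2   43.6   27.8]
```

View pics/top6c.png

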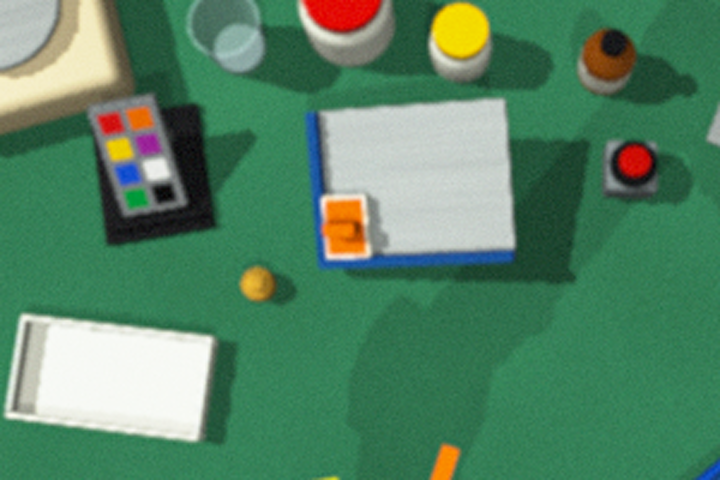

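View pics/side6c.png

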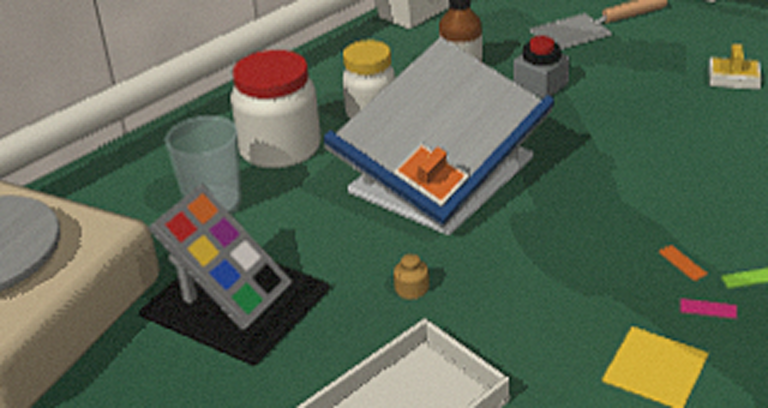

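The orange cassette lies home in the corner, at (345,228) in the top crop. Yellow next.

```bash
python3 - <<'E'
from ops import *
pick(.4733,-.3668,29.5)
toplate(-.028,.011); 
s=bot.get_state()
if .1<s["opening"]<.18:
    drop(-.028,.011)
    p=bot.get_state()["position"]; lin(p+np.array([0,-.02,.06]),.2)
    bot.reach([BUTTON[0],BUTTON[1],.2],list(q(tool(rz(0),'x',1)))); bot.wait(.1)
else: print("LOST")
shots("7")
E
```

```text
grip t 29.5 pos [ 0.4734 -0.3669  0.0191] open 0.129 F [ 0.9 -0.1  0.5] j [ 0.94  0.42 -0.39  1.78  0.19  0.98  0.99]
lift t 30.7 pos [ 0.4726 -0.3663  0.1485] open 0.134 F [-0.2  1.  -1.6] j [ 0.97  0.29 -0.41  1.67  0.12  1.22  1.04]
above plate t 32.2 pos [0.5565 0.0367 0.1664] open 0.135 F [-0.4 -0.6 -1.3] j [ 0.82  0.03 -1.11  1.97  0.37  0.96 -0.41]
at t 33.5 pos [0.5843 0.0191 0.0754] open 0.135 F [-0.7  0.8 -1.5] j [ 0.69  0.28 -1.02  2.01  0.69  0.87 -0.65]
off t 35.5 pos [0.556  0.0375 0.1659] open 0.504 F [-0.  -0.6  0. ] j [ 0.84  0.03 -1.13  1.97  0.38  0.96 -0.41]
```

View pics/top7c.png

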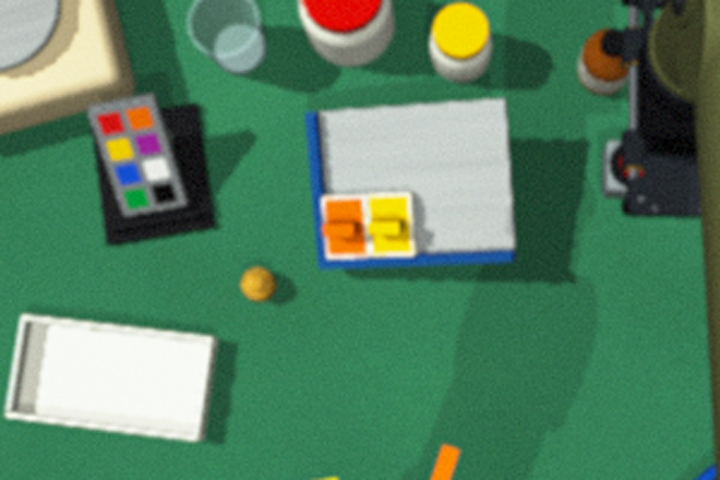

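View pics/side7c.png

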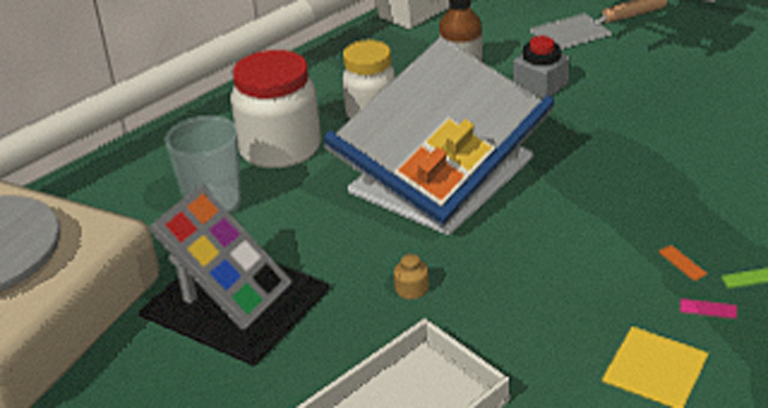

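Both cassettes sit side by side on the lower fence, at (345,228) and (392,226) in the top crop. I check the ribs in the plate frame and the board again, then press.

```bash
cat > mr.py <<'E'
from h import *
from m3 import clip
def row():
    for n in("top","side"):
        c,P,r,o,H=view(n); D=P-PC
        a,b,h=D@PX,D@PY,D@PN
        for name,lo,hi in(("orange",7,16),("yellow",22,32)):
            m=(H[...,0]>=lo)&(H[...,0]<=hi)&(H[...,1]>140)&(abs(a)<.08)&(abs(b)<.1)&(h>.030)&(h<.05)
            t=np.stack([a[m],b[m],h[m]],1); t=clip(t) if len(t)>5 else t
            f=(H[...,0]>=lo)&(H[...,0]<=hi)&(H[...,1]>140)&(abs(a)<.08)&(abs(b)<.1)&(h>.008)&(h<.024)
            fp=np.stack([a[f],b[f]],1)*1000
            print(n,name,"rib plate xyz",t.mean(0).round(4) if len(t) else None,len(t),"face",np.round(np.percentile(fp,[3,97],axis=0).mean(0),1) if len(fp) else None, cv2.minAreaRect(fp.astype(np.float32))[1:] if len(fp)>5 else "")
if __name__=="__main__": row()
E
python3 mr.py; python3 mb.py
```

```text
top orange rib plate xyz [-0.0362  0.0587  0.0395] 74 face [-36.4  61.5] ((50.80747985839844, 38.372093200683594), 1.400507926940918)
top yellow rib plate xyz [-0.0359  0.0159  0.0391] 78 face [-36.2  17.1] ((36.28678894042969, 50.26055908203125), 89.2697525024414)
side orange rib plate xyz [-0.034   0.0658  0.037 ] 81 face [-31.8  62.5] ((47.67838668823242, 55.03354263305664), 89.82501983642578)
side yellow rib plate xyz [-0.0339  0.0222  0.0378] 66 face [-32.5  19.1] ((37.734012603759766, 53.81368637084961), 88.37590789794922)
board top 6 rss 0.0012 in easel [ 0.0101 -0.0016  0.0489] tilt 42.0 yaw err 0.3
board side 6 rss 0.0011 in easel [ 0.0137 -0.0002  0.0486] tilt 42.0 yaw err 0.4
```

The mean of the two views is orange (-35, 62) and yellow (-35, 19), against nominal (-35, 63) and (-35, 19). Pressing the button.

```bash
python3 - <<'E'
from ops import *
b=BUTTON[:2]
bot.move_gripper(0.0)
lin([*b,.085],.15); s=st()
z=.066
while z>.048:
    lin([*b,z],.03); bot.wait(.05); s=st(f"{z:.4f}")
    if s["ft_force"][2]>12: break
    z-=.002
bot.wait(.4); st("held"); 
import mr; mr.row()
shots("8")
lin([*b,.12],.15); lin([*b,.2],.2); st()
E
```

```text
t 39.3 pos [ 0.6474 -0.2054  0.0861] open 0.007 F [0.1 0.8 0.8] j [ 0.9   0.64 -0.9   1.5   0.52  1.24 -0.07]
0.0660 t 40.1 pos [ 0.6468 -0.2055  0.0662] open 0.006 F [0.  0.2 0.2] j [ 0.89  0.66 -0.88  1.52  0.53  1.21 -0.08]
0.0640 t 40.4 pos [ 0.6466 -0.2055  0.064 ] open 0.008 F [ 0.8 -0.7 -0.8] j [ 0.89  0.66 -0.88  1.52  0.53  1.21 -0.08]
0.0620 t 40.7 pos [ 0.6469 -0.2055  0.0623] open 0.001 F [ 1.  -0.4  0.2] j [ 0.89  0.66 -0.88  1.52  0.53  1.21 -0.08]
0.0600 t 41.0 pos [ 0.647  -0.2055  0.0603] open 0.005 F [0.5 0.4 2.4] j [ 0.89  0.67 -0.88  1.52  0.54  1.21 -0.08]
0.0580 t 41.3 pos [ 0.6469 -0.2055  0.0583] open 0.005 F [0.9 0.4 3.7] j [ 0.89  0.67 -0.88  1.53  0.54  1.2  -0.08]
0.0560 t 41.6 pos [ 0.6469 -0.2056  0.0565] open 0.007 F [ 1.2 -0.   6.9] j [ 0.89  0.67 -0.88  1.53  0.54  1.2  -0.08]
0.0540 t 41.9 pos [ 0.647  -0.2055  0.0563] open 0.007 F [-3.8 -0.  14.8] j [ 0.89  0.67 -0.88  1.53  0.54  1.2  -0.08]
held t 42.3 pos [ 0.647  -0.2056  0.0563] open 0.004 F [-3.6 -0.2 15.7] j [ 0.89  0.67 -0.88  1.53  0.54  1.2  -0.08]
top orange rib plate xyz [-0.036   0.0595  0.0396] 77 face [-36.4  61.6] ((50.90850830078125, 35.73093032836914), 0.9964069128036499)
top yellow rib plate xyz [-0.0359  0.0161  0.0392] 80 face [-35.9  17.5] ((37.24838638305664, 50.6454963684082), 89.01122283935547)
side orange rib plate xyz [-0.0342  0.0666  0.0375] 82 face [-31.7  62.9] ((45.56260299682617, 54.605228424072266), 88.5482406616211)
side yellow rib plate xyz [-0.0339  0.0221  0.038 ] 68 face [-32.3  19.2] ((54.37194061279297, 37.95966339111328), 1.3549035787582397)
 t 43.6 pos [ 0.646  -0.2055  0.1988] open 0.012 F [-0.5 -0.  -0.1] j [ 0.91  0.56 -0.94  1.38  0.45  1.43 -0.02]
```

View pics/side8.png

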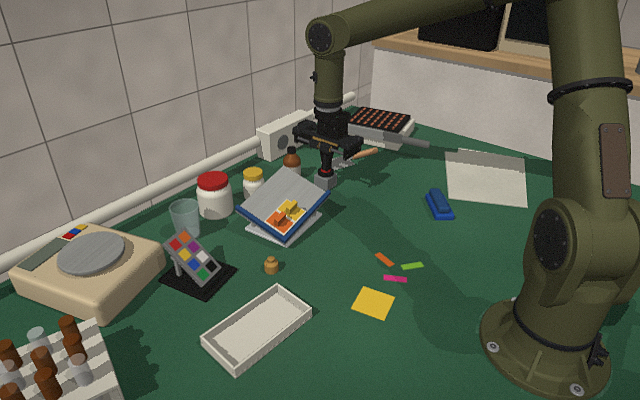

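The button bottomed out at z 0.0563 with 15 N, about 6 mm of travel, and the row stayed in place. Now the tray, yellow first.

```bash
cat >> ops.py <<'E'
def pickplate(x,y,zt=.020,op=.38):
    T=tool(PLR,'x',1)
    p=bot.get_state()["position"]
    go(PL(x,y,.008+.11+zt),T); bot.move_gripper(op)
    lin(PL(x,y,.008+.035+zt),.2); lin(PL(x,y,.008+zt),.05); bot.move_gripper(0); st("grip")
    lin(PL(x,y,.008+.11+zt),.15); bot.wait(.1); return st("lift")
def totray(y,zt=.020):
    T=tool(rz(TYAW),'x',1); b=TRAY+rz(TYAW).apply([0,y,0])
    go(b+[0,0,.13],T); s=st("over tray")
    if not .1<s["opening"]<.18: print("LOST"); return
    lin(b+[0,0,.05+zt],.15); lin(b+[0,0,.0065+zt],.05); st("down"); bot.move_gripper(.38); bot.wait(.2); lin(b+[0,0,.13],.15); st("up")
E
python3 - <<'E'
from ops import *
s=pickplate(-.035,.019)
if .1<s["opening"]<.18: totray(-.026)
shots("9")
import mr; mr.row()
E
```

```text
grip t 47.5 pos [0.5793 0.0258 0.0709] open 0.138 F [3.9 0.8 1.2] j [ 0.78  0.33 -1.15  2.02  0.78  0.9  -0.73]
lift t 48.5 pos [0.5453 0.047  0.1718] open 0.135 F [ 0.1  0.  -0.9] j [ 1.03 -0.02 -1.32  1.97  0.32  0.97 -0.38]
over tray t 49.5 pos [0.4296 0.2682 0.1297] open 0.138 F [ 0.2  0.6 -1.4] j [ 0.56  0.34 -1.34  1.89  0.36  1.2  -0.98]
down t 51.0 pos [0.4291 0.2694 0.0268] open 0.134 F [ 0.9 -1.  -0.7] j [ 0.4   0.48 -1.17  1.98  0.52  1.03 -1.11]
up t 52.8 pos [0.4286 0.2685 0.1293] open 0.38 F [ 0.2 -0.1 -0.5] j [ 0.55  0.32 -1.31  1.89  0.34  1.19 -0.97]
top orange rib plate xyz [-0.036   0.0596  0.0393] 77 face [-36.2  61.2] ((50.98342514038086, 37.375911712646484), 1.797270655632019)
top yellow rib plate xyz None 0 face None 
side orange rib plate xyz None 0 face None 
side yellow rib plate xyz None 0 face None
```

View pics/side9.png

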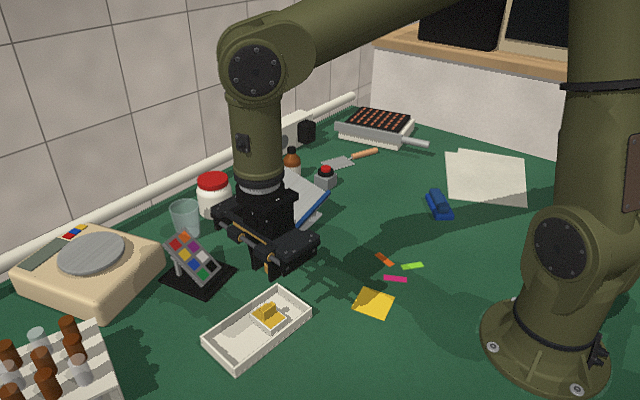

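Yellow stands in the tray at about (268,315), and orange has not moved. Now orange.

```bash
python3 - <<'E'
from ops import *
lin(bot.get_state()["position"]+[0,0,.07],.2)
s=pickplate(-.035,.0625)
if .1<s["opening"]<.18: totray(.026)
lin(bot.get_state()["position"]+[0,0,.07],.2)
bot.movej([1.215,.1,-.07,1.45,.023,1.371,-.057]); st()
shots("10")
E
python3 m3.py; python3 mb.py
```

```text
grip t 56.4 pos [0.5778 0.0683 0.0615] open 0.139 F [ 4.2 -0.3  0.9] j [ 0.65  0.36 -1.11  2.01  0.82  0.93 -0.83]
lift t 57.4 pos [0.5439 0.0892 0.1623] open 0.134 F [ 0.3  1.4 -1.7] j [ 0.86  0.09 -1.3   1.96  0.47  1.02 -0.58]
over tray t 58.4 pos [0.4343 0.3199 0.1297] open 0.138 F [ 0.7 -1.2 -1. ] j [ 0.41  0.47 -1.33  1.81  0.48  1.25 -1.15]
down t 60.0 pos [0.4336 0.3212 0.0268] open 0.136 F [-0.2  0.2 -1.3] j [ 0.29  0.58 -1.19  1.9   0.62  1.09 -1.24]
up t 61.7 pos [0.4332 0.3203 0.1292] open 0.38 F [-0.5 -0.2 -0.2] j [ 0.39  0.45 -1.31  1.81  0.47  1.24 -1.14]
 t 65.5 pos [ 0.2325 -0.5964  0.3657] open 0.379 F [-0.3  0.3  0.3] j [ 1.21  0.1  -0.07  1.45  0.02  1.37 -0.06]
top orange px [164. 256.] A 408 ribmean [0.4332 0.3234 0.0426] 25 [432.7 323.4  22.6  11.   78.2] face [431.6 320.7  40.6  55.2  85.5]
top yellow px [186. 258.] A 415 ribmean [0.4267 0.258  0.0414] 21 [426.9 259.1   9.2  15.2   2.2] face [427.2 268.4  39.8  55.   85.8]
side orange px [247. 331.] A 634 ribmean [0.4313 0.325  0.0406] 68 [433.9 323.2  30.1  13.2  80.9] face [435.3 317.3  51.7  59.6  83. ]
side yellow px [268. 315.] A 570 ribmean [0.4268 0.2731 0.0407] 58 [430.4 270.5  29.8  13.4  84.6] face [430.7 269.   42.6  59.4  85.4]
board top 6 rss 0.0013 in easel [ 0.0103 -0.0017  0.049 ] tilt 42.4 yaw err 0.1
board side 6 rss 0.0017 in easel [ 0.0135 -0.0002  0.0485] tilt 42.6 yaw err 0.3
```

View pics/side10c.png

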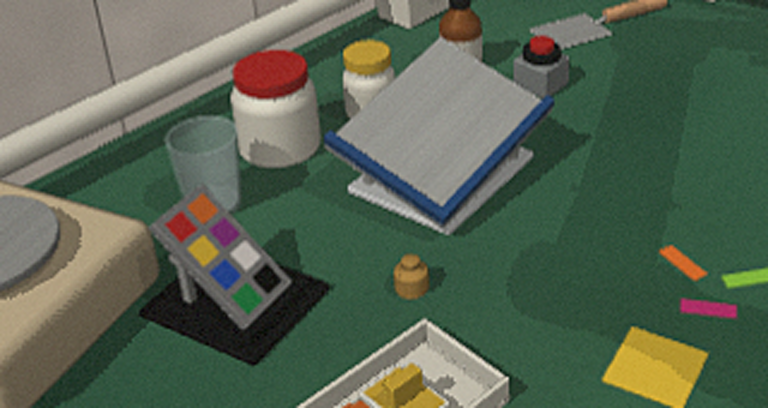

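View pics/top10.png

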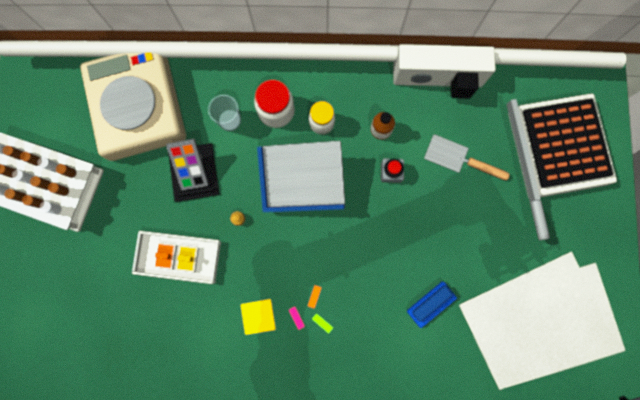

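Both cassettes stand in the tray, at top (164,256) and (186,258), and the bystanders look unmoved. One last check that they lie flat and the button is up, then I hand in.

```bash
python3 - <<'E'
from h import *
for n in("top","side"):
    c,P,r,o,H=view(n)
    for name,lo,hi in(("orange",7,16),("yellow",22,32)):
        m=(H[...,0]>=lo)&(H[...,0]<=hi)&(H[...,1]>140)&(abs(P[...,0]-.43)<.05)&(abs(P[...,1]-.295)<.09)
        p=P[m]; f=p[(p[:,2]>.015)&(p[:,2]<.028)]; rb=p[p[:,2]>.041]
        A=np.c_[f[:,:2]-f[:,:2].mean(0),np.ones(len(f))]; k=np.linalg.lstsq(A,f[:,2],rcond=None)[0]
        print(n,name,"face z",f[:,2].mean().round(4),"tilt rad",np.hypot(k[0],k[1]).round(3),"rib z",np.median(rb[:,2]).round(4))
    b=P[(H[...,0]<6)&(H[...,1]>150)&(np.hypot(P[...,0]-.647,P[...,1]+.205)<.03)]; print(" button z",np.percentile(b[:,2],80).round(4))
st()
bot.finish_job()
E
```

```text
top orange face z 0.0213 tilt rad 0.033 rib z 0.0448
top yellow face z 0.0213 tilt rad 0.027 rib z 0.0448
 button z 0.0627
side orange face z 0.0217 tilt rad 0.009 rib z 0.0444
side yellow face z 0.022 tilt rad 0.007 rib z 0.0447
 button z 0.0611
 t 65.8 pos [ 0.2316 -0.5969  0.3659] open 0.377 F [-0.2 -0.3  0.1] j [ 1.21  0.1  -0.07  1.45  0.02  1.37 -0.06]
the job is handed in; nothing more can be done
```

The job is done and handed in at about 66 s. Only the orange and yellow cassettes were on the bench; I saw no blue one.

**What I did:** I leaned the board on the easel and let both cassettes slide into the low corner of the plate. I pressed the red button to its stop, about 6 mm of travel at 15 N, with the row still in place. Then I moved both cassettes into the tray.

**Last checks:**
- **Board:** its origin is at x 10–14 mm, y about -1 mm and z 49 mm in the easel frame. It leans about 42° from level, with a yaw error under 1°.
- **Row before the press:** mean of the two views, orange at (-35, 62) mm and yellow at (-35, 19) mm in the plate frame. It read within 1 mm of that while the button was held down.
- **Tray:** both cassettes stand flat, with their tops at 21–22 mm and tilt at most 0.03 rad.
- **Button and bystanders:** the button is back up. The bystanders look unmoved in the pictures; I did not measure them.

**Disagreement:** the two cameras differ by up to about 3 mm in x and 3–7 mm in y, so a single view would sometimes have put the row near its 5 mm limit. I used the mean of the two, which fitted the given plate places to within 1 mm. None of the checks failed.

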